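Pin the beam-block swing arm into its hinge and swing it against the stop

TASK

The swing arm with the black beam trap has come off its hinge. Slide the arm's eye gently home into the blue fork until it bottoms so that the holes line up, thread the red-headed pin down through the upper knuckle, the eye and the lower knuckle until its collar sits on the fork, then swing the arm on its pin until it rests against the rubber stop post. The fork has been re-set in its slots and is not quite where the board's marking says, so find it by feel and never force the arm, the pin or the stop; leave the other things on the bench where they are.

Things in the scene. Friction and masses are not known exactly. Their poses are not given: they have to be found in the camera images.
- board: Bare aluminium board, 220 x 150 x 10 mm with a grid of small holes, fixed to the bench; origin at the centre of its underside, own x along the long side (roughly to the robot's left), z up. The hinge unit (a blue fork, whose mouth faces the board's +x, and a black stop post) is screwed on it. All heights in these notes are above the bench.
- hinge_unit: Marking of the hinge unit on the board's top (10 mm high), at board x = -70, y = 27, axes as the board's. The fork's hole axis has exactly this y, but lies anywhere up to 10 mm before or behind the marking along x: the fork is clamped tight in slots along x, set differently each time, not measured. It does not give way. Its feet and screws, up to 23 mm high, reach 40 mm to either side in y.
- fork_mark (a point): Point 42 mm above the hinge unit's marking: the height of the fork's top. Upper knuckle 42 to 52 mm high, 38 mm wide, 14 mm before and 20 mm behind its hole; gap for the eye 24 to 42 mm high; lower knuckle 10 to 24 mm high. Both holes vertical, in line, 11.4 mm wide, ending on the board. Behind the gap a 90 degree V of two walls stops the eye with its hole within 0.5 mm of theirs.
- stop (a point): Axis of the stop post, 33 mm high, at x = 29.6, y = -46.6 from the hinge unit's marking: rubber upright 13 mm in diameter up to 44 mm, steel tip to 48 mm, flat foot ring 21 mm wide, 4 mm thick. Turning the pinned arm clockwise seen from above, by 0.6 to 0.8 rad from lying along the board's x, brings the -y side of its bar against the post.
- swing_arm: Loose aluminium bar, 22 mm wide, 26 to 40 mm high, with an eye (28 mm round, vertical through hole 11.4 mm) at one end and a black finned beam trap at the other; 0.2 to 0.45 kg. Origin: under the trap's centre, 10 mm high (underside of its feet); own x from eye to trap, z up; the eye's hole is at x = -110. It starts with the eye 28 to 42 mm before the marking, up to 15 mm beside it.
- trap_top (a point): Point on the arm: top centre of the beam trap (40 x 40 mm), 74 mm high, over the arm's origin. Grip or push the bare bar from the arm's x = -65 to -25 (22 mm wide). White feet slide on the board, friction about 0.6: a round one of 12 mm at x = -74, a block 44 mm wide from x = -17 to 17.
- pin: Hinge pin, upright, 45 g: steel shank 10 mm thick and 40 mm long, its lowest 2 mm tapered to 9 mm; then a collar 21 mm wide, 4 mm thick; then a red knurled grip 16 mm wide, 26 mm high. Origin: centre of the lower tip, z up. It starts parked in the pin stand, tip 2 mm high. Fully home its collar lies on the fork and its tip is 12 mm high.
- pin_stand: Fixed round pedestal on the bench in which the pin is parked: steel foot 42 mm wide, 7 mm high, black body 25 mm in diameter up to 42 mm high, open vertical bore 12 mm wide. Origin at the centre of its underside.
- hex_driver_2: Bystander: a loose yellow-handled screwdriver, 28 x 159 x 28 mm, lying on the bench; leave alone. Origin at the centre of its underside.
- lens_tube: Bystander: a loose black lens tube, 31 mm in diameter and 33 mm high, standing on the bench; leave alone. Origin at the centre of its underside.
- cap_screw_1: Bystander: a loose steel cap screw, 13 mm in diameter and 26 mm high, standing on its head on the bench; leave alone. Origin at the centre of its underside.

How it is judged:
On the way, in this order (a step that is already met when the one before it is completed fails the run):
1. the arm's eye is home in the fork (hole within 13 mm of the marking, in x and in y) (x of hinge_unit in the frame of swing_arm between -0.123 and -0.097 m and y of hinge_unit in the frame of swing_arm between -0.013 and 0.013 m), for 0.2 s.
2. the pin is threaded through both knuckles and the eye, down to its collar (z of pin in the frame of board between 0.0085 and 0.0145 m and x of pin in the frame of swing_arm between -0.113 and -0.107 m and y of pin in the frame of swing_arm between -0.003 and 0.003 m and horizontal distance between pin and hinge_unit below 0.013 m and angle between pin's own z axis and vertical below 0.12 rad and angle between swing_arm's own z axis and vertical below 0.06 rad), for 0.2 s.
3. the pinned arm has been swung against the stop post (all of step 2 and y of stop in the frame of swing_arm between -0.02 and -0.014 m and x of stop in the frame of swing_arm below -0.04 m), for 0.2 s.
At the end, for the whole second after the job is handed in: Pin upright (0.12 rad), collar down on the fork (tip 8.5 to 14.5 mm above the bench), within 13 mm of the marking and through the arm's eye (axes within 3 mm in x and in y); arm level (0.06 rad), against the stop post (gap under 2.5 mm), all at rest (all of step 3 and linear speed of swing_arm below 0.01 m/s and linear speed of pin below 0.02 m/s); the robot touches nothing.
It fails at once if the arm is pressed against the fork or the stop with more than 18 N (contact force between swing_arm and hinge_unit above 18 N).
It fails at once if the pin is pressed against the fork with more than 40 N (contact force between pin and hinge_unit above 40 N).
It fails at once if the pin is pressed against the arm with more than 40 N (contact force between pin and swing_arm above 40 N).
It fails at once if a bystander is moved by more than 3 cm (distance of any of hex_driver_2, lens_tube, cap_screw_1 from where it was at the start of the episode above 0.03 m).
It also fails if it takes over 67 s, if anything falls off the work surface, if the arm or the gripper's body presses on something with over 40 N, if the wrist force passes 120 N, or if a joint passes its speed limit or range.

ROBOT

A 6-joint arm with a two-finger parallel gripper is mounted at the origin on a cart in front of the work surface, level with it; the furniture and walls round the work are solid. World frame = base frame: x ahead of the robot, y to its left, z up, the work surface at z = 0. Lengths are in m, angles in rad, forces in N, time in s.
With the tool pointing down it reaches from about 0.25 to 0.85 m from the base axis. Payload 12.5 kg.
Tool frame: the origin (TCP) lies between the finger pads; the fingertips stand 17 mm ahead of it and the grasp point (between the pads) lies 2 mm behind it; z points along the fingers, y is the line along which they close (so a half turn about z gives the same grasp; the last joint's range is limited). The gripper opens to 93 mm and grips with 3 to 60 N. Pads are 15 mm wide; open, the fingers measure 128 mm over their backs; the gripper's body (75 mm by 188 mm) begins 65 mm behind the grasp point.
Start: joints at [-0.085, 0.351, 1.652, -0, 1.139, -0.085], TCP at [0.55, 0, 0.236] pointing down, gripper open.
Joint ranges: [-2.75, 2.75], [-0.79, 2.1], [0.01, 2.65], [-1.57, 4.71], [0.07, 3.14], [-2.87, 2.87]. Speed limits (rad/s): [2.22, 2.22, 2.79, 3.14, 3.14, 3.14].

INTERFACE

Orientations are given as a unit quaternion [x, y, z, w].
In Python, from plant import ctrl, viewer gives the robot as it stands.
- The arm moves only by the tool step_arm, never from a script. Its argument "commands" is a list of rows, each a list of 3 entries, a list of its own where there are three numbers: the opening, from -1 (shut) to 1 (fully open), then the shift along the tool's x, y, z as a fraction of full scale, then the turn about the tool's z as a fraction of full scale. In form: [[fingers, [x, y, z], spin], ...]. A call has 1 to 12 rows; each row shifts and turns the commanded pose from where the row before left it, along the tool's axes as they then stand; what a row does not reach is not made up. Full scale, the value 1, is 20 cm for a shift and 360 degrees for a turn. A row lasts 1/12 s, in which the tool goes at most 41.7 mm and 7.16 degrees, less where a joint would pass 70% of its speed; a pose out of reach is approached as far as the arm can. A call with a number of a shift or a turn outside -1 to 1 is refused whole. A call with a gripper value outside its range is refused whole. The fingers move at their own pace and stop on an object; "newtons" is the grip in N (left out, the last holds). Time passes only in rows, so rows that do not move let the fingers close. It gives the time, the measured TCP pose, the force, the opening and the grip force at its end, in the units of the state.
- ctrl.get_obs(): the state, without advancing time (a new reading comes with each control period).
- viewer.grab_frame(name): name is "scene" or "side" or "wrist"; returns a dict with "frame" (480x640x3 uint8, red, green, blue), "K" (3x3 intrinsics, pixels), "extrinsics" (4x4, takes a point from world to camera coordinates); the wrist camera has in their place "T_tool_cam" (4x4, takes a point from camera to tool coordinates, whose origin is the TCP and whose axes are the flange's). Camera axes: x right, y down, z forward; pixel columns grow to the right and rows downward; lengths in m; the calibration is good to about 2 mm. A picture is of the moment at which its call begins: read the wrist's pose just before it. There is no depth.
- ctrl.job_done(): hands the job in; it is judged then, once.
The state is a dict: "time_s": time; "q": joint angles; "joint_vel": joint speeds; "joint_efforts": joint torques, N m; "position": TCP position; "ee_rot": TCP orientation; "wrist_force": force on the tool from outside, world axes, zero at the start; "torque": the same for the moment, N m; "opening": finger opening in m; "gripper_force": force on a finger pad.
Only numpy, scipy, OpenCV 4.12 (cv2) and the standard library are available. Lean on these libraries where they do the work, as an engineer would, in place of code of your own. Each camera call takes 0.05 s, during which the arm holds its last target. There are 200 camera calls.

## Working session

There is one attempt and no reset: what is moved stays moved. The work goes in short steps, Python scripts to look and compute and a tool call to move; the robot and the scene stay as the last step left them, time stands still between calls to the robot, and variables do not carry over. Pictures are saved under pics/ and viewed, at most 10 in all, crops included, and the job is handed in when it is done.

Besides the shell and the picture viewer there is one more tool, called after "Call:" as name([rows], argument=value, ...), one row to a line, values as JSON. step_arm: Moves the arm, as the interface text tells. Its arguments: {"type":"object","properties":{"commands":{"type":"array"},"newtons":{"type":"number"}},"required":["commands"]}

```bash
mkdir -p pics; cat > h.py <<'E'
import numpy as np, cv2
from plant import ctrl, viewer
from scipy.spatial.transform import Rotation as R
def grab(n):
    o=ctrl.get_obs(); f=viewer.grab_frame(n); K=np.array(f["K"])
    if n=="wrist":
        T=np.eye(4);T[:3,:3]=R.from_quat(o["ee_rot"]).as_matrix();T[:3,3]=o["position"]
        E=np.linalg.inv(T@np.array(f["T_tool_cam"]))
    else: E=np.array(f["extrinsics"])
    return f["frame"],K,E
def cast(K,E,uv,z):
    d=E[:3,:3].T@np.linalg.inv(K)@[uv[0],uv[1],1]; c=-E[:3,:3].T@E[:3,3]
    return c+d*(z-c[2])/d[2]
def proj(K,E,p):
    q=K@(E[:3,:3]@np.asarray(p)+E[:3,3]); return q[:2]/q[2]
def save(n,img): cv2.imwrite("pics/"+n+".png",img[:,:,::-1])
E
python3 - <<'E'
from h import *
for n in ("scene","wrist"):
    f,K,E=grab(n); save(n+"0",f); np.savez(n+"0",f=f,K=K,E=E)
    print(n,K[0,0],np.round(-E[:3,:3].T@E[:3,3],3))
o=ctrl.get_obs();print(o)
E
```

```text
scene 560.2390765839833 [-0.072 -0.663  0.506]
wrist 377.5777748019627 [0.55  0.081 0.384]
{'time_s': 0.1, 'q': array([-8.46140777e-02,  3.51188013e-01,  1.65233622e+00, -7.63996271e-06,
        1.13911435e+00, -8.45523049e-02]), 'joint_vel': array([-0.00064298, -0.00110021, -0.00205075,  0.00033214, -0.00100751,
       -0.00096493]), 'joint_efforts': array([ 6.21537929e-04, -4.98029208e+01, -2.85706007e+01,  6.99262437e-02,
        2.38850416e-02, -7.56712393e-05]), 'position': array([5.49713729e-01, 4.02986282e-05, 2.35161233e-01]), 'ee_rot': array([ 7.07127393e-01,  7.07085976e-01, -3.39879931e-04, -3.97473715e-04]), 'wrist_force': array([ 0.4055044 , -0.5871242 , -0.25281625]), 'torque': array([-0.0767523 ,  0.00270358, -0.00822012]), 'gripper_force': 0.0, 'opening': 0.09324277340188394}
```

View pics/scene0.png

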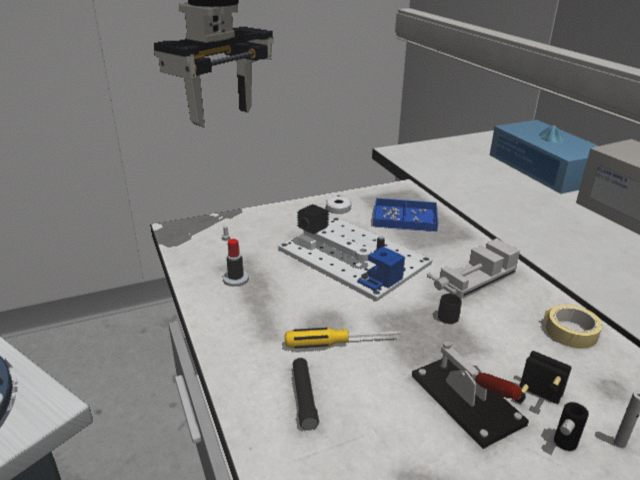

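View pics/wrist0.png

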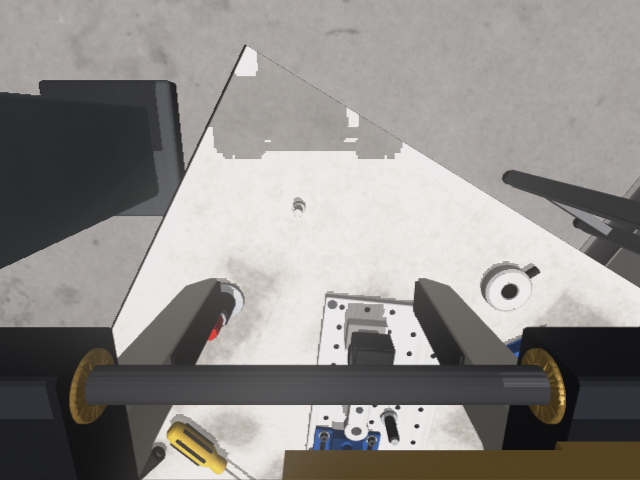

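The scene view shows the pin in its stand at (233,250), the board with corners near (280,247), (380,297), (432,262), the fork at (385,265) and the trap at (313,217). In the wrist view the board is at (330–430, 295–450).

```bash
python3 - <<'E'
from h import *
d=np.load("scene0.npz");K,E,f=d["K"],d["E"],d["f"]
for nm,uv,z in [("cL",(279,247),.01),("cF",(378,295),.01),("cR",(433,262),.01),("trap",(312,210),.074),("fork",(386,254),.052),("stand foot",(236,279),.0),("pin top",(233,240),.072),("lens",(449,320),0),("screw",(226,240),0),("drv",(290,345),.014),("drvtip",(400,336),.014)]:
    print(nm,np.round(cast(K,E,uv,z),3))
d=np.load("wrist0.npz");Kw,Ew=d["K"],d["E"]
for nm,uv,z in [("c",(328,294),.01),("c2",(420,300),.01),("trap",(370,340),.074),("pin",(215,325),.07),("eye",(354,432),.04),("stop",(388,415),.048),("foot edge",(230,300),0),("screw",(298,208),0)]:
    print("w",nm,np.round(cast(Kw,Ew,uv,z),3))
print(np.round(Ew[:3,:3],2))
c=f[190:305,265:450]; save("crop1",cv2.resize(c,None,fx=4.3,fy=4.3,interpolation=cv2.INTER_CUBIC))
E
```

```text
cL [ 0.551 -0.113  0.01 ]
cF [ 0.535 -0.323  0.01 ]
cR [ 0.67  -0.346  0.01 ]
trap [ 0.597 -0.149  0.074]
fork [ 0.584 -0.304  0.052]
stand foot [ 0.445 -0.113  0.   ]
pin top [ 0.446 -0.113  0.072]
lens [ 0.558 -0.43   0.   ]
screw [ 0.524 -0.011  0.   ]
drv [ 0.363 -0.293  0.014]
drvtip [ 0.468 -0.399  0.014]
w c [ 0.561 -0.099  0.01 ]
w c2 [ 0.662 -0.106  0.01 ]
w trap [ 0.599 -0.115  0.074]
w pin [ 0.454 -0.102  0.07 ]
w eye [ 0.591 -0.255  0.04 ]
w stop [ 0.626 -0.225  0.048]
w foot edge [ 0.452 -0.111  0.   ]
w screw [ 0.53  -0.006  0.   ]
[[ 1.   -0.    0.  ]
 [-0.   -0.96  0.29]
 [ 0.   -0.29 -0.96]]
```

View pics/crop1.png

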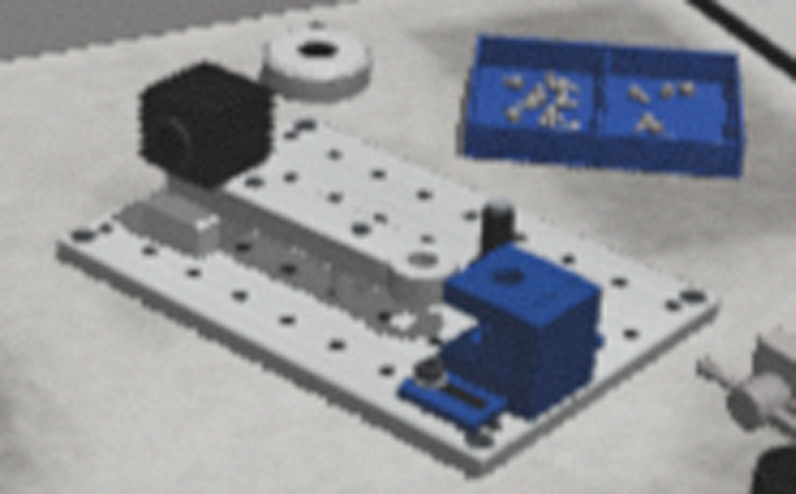

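The crop shows the eye hole at (422,260), short of the fork's mouth. The fork's hole is at (508,277), the stop post at (497,215) and the board corners are clear. Next I move the wrist camera over the board.

Call:
step_arm([
  [1,[-0.18,0.05,-0.03],0],
  [1,[-0.18,0.05,-0.03],0],
  [1,[-0.18,0.05,-0.03],0],
  [1,[-0.18,0.05,-0.03],0],
  [1,[-0.18,0.05,-0.03],0],
  [1,[-0.18,0.05,-0.03],0],
  [1,[0,0,0],0],
  [1,[0,0,0],0],
  [1,[0,0,0],0],
])

```text
time_s: 0.85
position: [0.6097, -0.2155, 0.271]
ee_rot: [0.707, 0.707, -0.0, -0.001]
wrist_force: [-0.1, 0.2, 0.1]
opening: 0.0929
gripper_force: 0.0
```

```bash
python3 - <<'E'
from h import *
f,K,E=grab("wrist"); np.savez("wrist1",f=f,K=K,E=E); save("wrist1",f[0:480,130:530])
save("wrist1",cv2.resize(f[60:400,150:500],None,fx=1.75,fy=1.75,interpolation=cv2.INTER_CUBIC))
o=ctrl.get_obs();print(o["time_s"],o["position"],o["wrist_force"])
E
```

```text
0.9 [ 0.60968663 -0.2149863   0.27114437] [-0.89439468  0.77143221 -0.56238032]
```

View pics/wrist1.png

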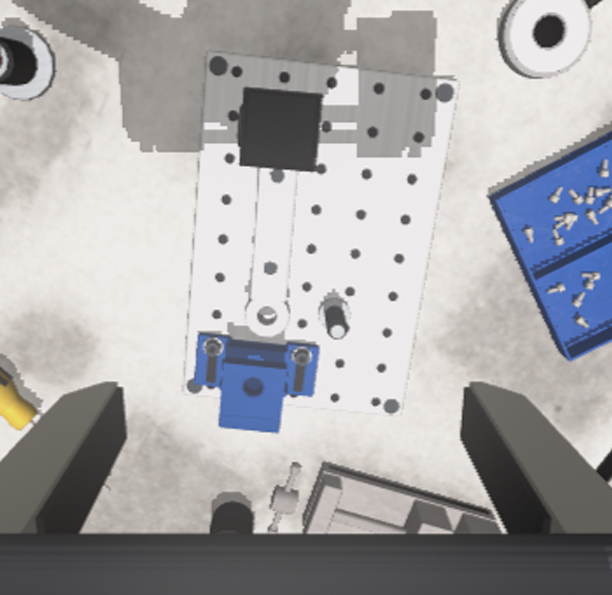

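The picture shows the board corners at (208,53), (457,79), (405,414), (185,390). The eye hole is at (267,316), the fork hole at (254,386) and the stop tip at (338,331).

```bash
python3 - <<'E'
from h import *
d=np.load("wrist1.npz");K,E,f=d["K"],d["E"],d["f"]
g=lambda p,z:cast(K,E,(150+(p[0]+.5)/1.75-.5,60+(p[1]+.5)/1.75-.5),z)[:2]
C=np.array([g(p,.01) for p in [(208,53),(457,79),(405,414),(185,390)]])
H=np.array([g(p,.01) for p in [(218,66),(444,93),(391,407),(194,385)]])
print("corners",C.round(4).tolist(),"holes centre",H.mean(0))
print("sides",[round(float(np.linalg.norm(C[i]-C[(i+1)%4])),4) for i in range(4)])
c=C.mean(0); x=(C[0]+C[1]-C[2]-C[3]); x/=np.linalg.norm(x); y=np.array([-x[1],x[0]])
xs=(C[0]-C[1]+C[3]-C[2]);print("yaw",np.arctan2(x[1],x[0]),np.arctan2(xs[1],xs[0])-np.pi/2)
m=c-.070*x+.027*y; s=m+.0296*x-.0466*y
print("board",c,"mark",m,"stop",s,"stop seen",g((338,331),.048))
fh=g((254,386),.052); e=g((267,316),.04); t=np.mean([g(p,.074) for p in [(243,88),(322,93),(316,170),(240,166)]],0)
B=np.array([x,y])
print("fork hole",fh,B@(fh-m)); print("eye",e,B@(e-m)); print("trap",t,B@(t-m),np.linalg.norm(t-e),"arm yaw",np.arctan2(*(t-e)[::-1]))
# pin: red mask in scene + wrist
a=np.load("scene0.npz")
hsv=cv2.cvtColor(a["f"],cv2.COLOR_RGB2HSV); mk=((hsv[...,1]>150)&((hsv[...,0]<6)|(hsv[...,0]>174))).astype(np.uint8)
mk[:, 260:]=0; v,u=np.nonzero(mk); print("red",u.min(),u.max(),v.min(),v.max(),u.mean(),v.mean())
print("pin centre",cast(a["K"],a["E"],(u.mean(),v.mean()),.059))
E
```

```text
corners [[0.5603, -0.1047], [0.7058, -0.119], [0.6858, -0.3348], [0.5369, -0.3171]] holes centre [ 0.62095413 -0.22041705]
sides [0.1462, 0.2168, 0.15, 0.2136]
yaw 1.4698567766616497 1.4622583806008684
board [ 0.62222427 -0.21890365] mark [ 0.58830793 -0.2858266 ] stop [ 0.63765347 -0.26107307] stop seen [ 0.63632797 -0.26209684]
fork hole [ 0.58608668 -0.29573961] [-0.01008638  0.00121103]
eye [ 0.59393902 -0.25528444] [ 0.03095414 -0.00252475]
trap [ 0.6031705  -0.14577242] [ 0.14083897 -0.00067391] 0.1099004226195478 arm yaw 1.4866986135276246
red 228 237 239 255 232.93525179856115 246.9496402877698
pin centre [ 0.44558084 -0.11108165  0.059     ]
```

Call:
step_arm([
  [0.1,[0.025,-0.01,0.17],0],
  [0.1,[0.025,-0.01,0.17],0],
  [0.1,[0.025,-0.01,0.17],0],
  [0.1,[0.025,-0.01,0.17],0],
  [0.1,[0.022,-0.012,0.17],0],
  [0.1,[0,0,0],0.0138],
  [0.1,[0,0,0],0],
  [0.1,[0,0,0],0],
  [0.1,[0,0,0],0],
], newtons=6)

```text
time_s: 1.65
position: [0.6003, -0.1912, 0.103]
ee_rot: [0.736, 0.677, 0.0, 0.001]
wrist_force: [0.1, 0.2, -0.4]
opening: 0.0513
gripper_force: 0.0
```

```bash
python3 - <<'E'
from h import *
f,K,E=grab("wrist"); np.savez("wrist2",f=f,K=K,E=E); save("wrist2",f)
o=ctrl.get_obs();print(o["time_s"],o["position"],o["wrist_force"],o["opening"],R.from_quat(o["ee_rot"]).as_matrix().round(4))
E
```

```text
1.7 [ 0.60028783 -0.19146748  0.10298718] [0.3167738  0.8228114  0.46292682] 0.05136318632053466 [[ 8.430e-02  9.964e-01  2.100e-03]
 [ 9.964e-01 -8.430e-02 -9.000e-04]
 [-7.000e-04  2.200e-03 -1.000e+00]]
```

View pics/wrist2.png

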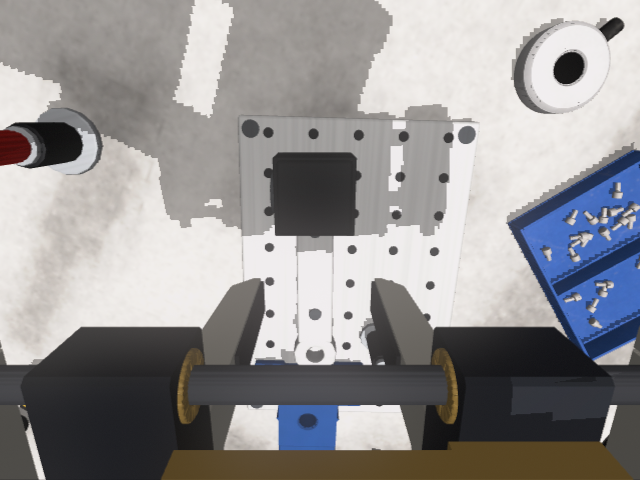

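The bar is centred between the fingers (bar at column 315) and aligned. Next I descend and grip.

Call:
step_arm([
  [0.1,[0,0,0.16],0],
  [0.1,[0,0,0.1],0],
  [0.1,[0,0,0.065],0],
  [0.1,[0,0,0],0],
  [-0.3,[0,0,0],0],
  [-0.6,[0,0,0],0],
  [-0.6,[0,0,0],0],
  [-0.6,[0,0,0],0],
  [-0.6,[0,0,0],0],
  [-0.6,[0,0,0],0],
  [-0.6,[0,0,0],0],
  [-0.6,[0,0,0],0],
], newtons=6)

```text
time_s: 2.7
position: [0.5998, -0.1918, 0.0374]
ee_rot: [0.737, 0.676, 0.0, 0.0]
wrist_force: [-3.1, 0.2, 6.1]
opening: 0.0221
gripper_force: 6.0
```

Call:
step_arm([
  [-0.6,[0,0,0],0],
  [-0.6,[-0.015,0,0],0],
  [-0.6,[-0.02,-0.003,0],0.001],
  [-0.6,[-0.02,-0.003,0],0.001],
  [-0.6,[-0.02,-0.003,0],0.001],
  [-0.6,[-0.02,-0.003,0],0],
  [-0.6,[-0.02,0,0],0],
  [-0.6,[-0.015,0,0],0],
  [-0.6,[0,0,0],0],
  [-0.6,[0,0,0],0],
])

```text
time_s: 3.53
position: [0.5952, -0.2173, 0.0373]
ee_rot: [0.743, 0.669, 0.0, 0.001]
wrist_force: [-1.0, 1.4, 4.4]
opening: 0.0219
gripper_force: 6.0
```

```bash
python3 - <<'E'
from h import *
f,K,E=grab("side"); np.savez("side1",f=f,K=K,E=E)
o=ctrl.get_obs();print(o["position"],o["wrist_force"],o["opening"],o["gripper_force"])
p=proj(K,E,[.588,-.27,.04]);print(p,K[0,0],-E[:3,:3].T@E[:3,3])
u,v=p.astype(int);c=f[max(0,v-90):v+90,max(0,u-120):u+120];save("side1",cv2.resize(c,None,fx=3,fy=3))
E
```

```text
[ 0.59519687 -0.21731846  0.037349  ] [-0.63599673  0.64255536  4.93057504] 0.021860146586832604 5.9956542402505875
[297.39236653 232.65974141] 539.3676986006893 [0.58071985 0.58288632 0.53048044]
```

View pics/side1.png

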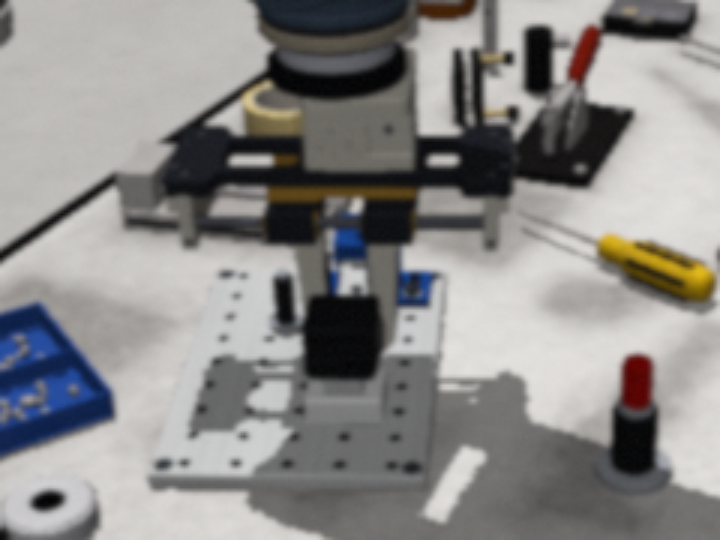

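The arm is held level, with the eye at the mouth of the fork and about 16 mm still to go. I go on slowly.

Call:
step_arm([
  [-0.6,[-0.01,0,0],0],
  [-0.6,[-0.01,0,0],0],
  [-0.6,[-0.01,0,0],0],
  [-0.6,[-0.01,0,0],0],
  [-0.6,[-0.01,0,0],0],
  [-0.6,[0,0,0],0],
])

```text
time_s: 4.08
position: [0.5942, -0.2269, 0.0374]
ee_rot: [0.743, 0.669, 0.001, 0.0]
wrist_force: [-0.4, 3.1, 5.5]
opening: 0.022
gripper_force: 6.0
```

Call:
step_arm([
  [-0.6,[-0.005,0,0],0],
  [-0.6,[-0.005,0,0],0],
  [-0.6,[0,0,0],0],
])

```text
time_s: 4.33
position: [0.594, -0.2287, 0.0373]
ee_rot: [0.743, 0.669, 0.001, 0.0]
wrist_force: [0.3, 4.1, 6.2]
opening: 0.022
gripper_force: 6.0
```

Call:
step_arm([
  [-0.6,[-0.005,0,0],0],
  [-0.6,[-0.005,0,0],0],
  [-0.6,[0,0,0],0],
])

```text
time_s: 4.58
position: [0.5938, -0.2306, 0.0373]
ee_rot: [0.743, 0.669, 0.001, 0.0]
wrist_force: [1.1, 4.9, 6.0]
opening: 0.0221
gripper_force: 6.0
```

Call:
step_arm([
  [-0.6,[-0.005,0,0],0],
  [-0.6,[-0.005,0,0],0],
  [-0.6,[0,0,0],0],
])

```text
time_s: 4.83
position: [0.5936, -0.2326, 0.0373]
ee_rot: [0.743, 0.669, 0.001, 0.0]
wrist_force: [-0.3, 4.4, 5.4]
opening: 0.0218
gripper_force: 6.0
```

```bash
python3 - <<'E'
from h import *
f,K,E=grab("wrist"); np.savez("wrist3",f=f,K=K,E=E)
o=ctrl.get_obs();print(o["position"],o["wrist_force"],o["opening"],o["gripper_force"])
c=f[60:380,190:470];save("wrist3",cv2.resize(c,None,fx=1.8,fy=1.8))
g=cv2.cvtColor(f,cv2.COLOR_RGB2HSV); m=(g[...,2]<70).astype(np.uint8); m[:, :150]=0; m[320:]=0
n,l,s,ce=cv2.connectedComponentsWithStats(m)
for i in range(1,n):
    if s[i,4]>1500: print(s[i],ce[i],cast(K,E,ce[i],.074))
E
```

```text
[ 0.59354011 -0.2326162   0.03732015] [0.30263265 4.66279104 5.88071495] 0.022102051670123312 5.998392328619957
[  248   165   134   155 16017] [315.77879753 228.4847974 ] [ 0.59809594 -0.18366727  0.074     ]
```

View pics/wrist3.png

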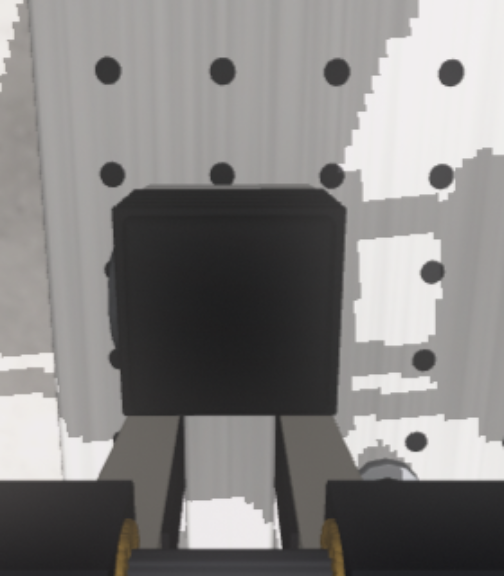

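```bash
python3 - <<'E'
from h import *
d=np.load("wrist3.npz");K,E=d["K"],d["E"]
P=[cast(K,E,(190+u/1.8,60+v/1.8),.074)[:2] for u,v in [(124,415),(336,415),(113,208),(345,208)]]
print(np.round(P,4)); e=(P[0]+P[1])/2
ax=np.array([np.cos(1.468),np.sin(1.468)])
print("width",np.linalg.norm(P[0]-P[1]),"eye hole est",e-.09*ax,"mid",e,"tcp from trap",np.dot(np.array([.5935,-.2326])-e,ax)-.02)
# reference same from wrist1
m=np.array([.5883,-.2858]); y=np.array([-ax[1],ax[0]]); q=e-.09*ax-m
print(q@ax,q@y)
E
```

```text
[[ 0.5776 -0.2025]
 [ 0.6155 -0.2065]
 [ 0.5813 -0.1655]
 [ 0.6192 -0.1696]]
width 0.03812265662041132 eye hole est [ 0.58728777 -0.2940241 ] mid [ 0.59652315 -0.2044992 ] tcp from trap -0.04826267752613414
-0.00828455952306444 0.00016297168440895096
```

Call:
step_arm([
  [-0.6,[-0.005,0,0],0],
  [-0.6,[-0.005,0,0],0],
  [-0.6,[-0.005,0,0],0],
  [-0.6,[0,0,0],0],
])

```text
time_s: 5.22
position: [0.593, -0.2351, 0.037]
ee_rot: [0.743, 0.669, 0.001, -0.0]
wrist_force: [1.1, 6.3, 3.6]
opening: 0.0218
gripper_force: 6.0
```

```bash
python3 - <<'E'
from h import *
f,K,E=grab("wrist"); np.savez("wrist4",f=f,K=K,E=E)
o=ctrl.get_obs();print(o["position"],o["wrist_force"],o["torque"])
d=np.load("wrist3.npz")
def edge(f):  # trap's lower edge row, subpixel, in columns 300-345
    g=cv2.cvtColor(f,cv2.COLOR_RGB2GRAY).astype(float)[265:310,298:335].mean(1)
    k=np.argmax(np.diff(g)); return 265+k,np.round(g[k-2:k+4])
a,b=edge(d["f"]),edge(f);print(a,b)
E
```

```text
[ 0.59300014 -0.23510445  0.03699112] [0.40490413 6.84596585 4.49768765] [ 1.14279598 -0.09384188 -0.05311389]
(np.int64(290), array([ 38.,  37.,  58., 144., 150., 150.])) (np.int64(286), array([ 39.,  38.,  39., 138., 150., 151.]))
```

Call:
step_arm([
  [-0.6,[-0.005,0,0],0],
  [-0.6,[-0.005,0,0],0],
  [-0.6,[0,0,0],0],
])

```text
time_s: 5.52
position: [0.5926, -0.2369, 0.0367]
ee_rot: [0.744, 0.669, 0.001, -0.001]
wrist_force: [1.0, 7.5, 4.1]
opening: 0.0218
gripper_force: 6.0
```

```bash
python3 - <<'E'
from h import *
f,K,E=grab("wrist"); np.savez("wrist5",f=f,K=K,E=E)
o=ctrl.get_obs();print(o["position"],o["wrist_force"],o["torque"])
g=cv2.cvtColor(f,cv2.COLOR_RGB2GRAY).astype(float)[265:310,298:335].mean(1)
k=np.argmax(np.diff(g)); print(265+k,np.round(g[k-2:k+4]))
E
```

```text
[ 0.59256925 -0.23687333  0.03673307] [0.3559234  7.77842617 3.14566379] [ 1.32801398 -0.09799601 -0.10669929]
282 [ 38.  37.  39. 105. 147. 151.]
```

The eye has bottomed: the pads now slip along the bar at a steady 7 N or so. Next I release, rise and look at the hole.

Call:
step_arm([
  [0.0,[0,0,0],0],
  [0.1,[0,0,0],0],
  [0.1,[0,0,0],0],
  [0.1,[0,0,-0.15],0],
  [0.1,[0,0,-0.2],0],
  [0.3,[0.01,0,-0.2],0],
  [0.5,[0.02,0,-0.2],0],
  [0.5,[0.03,0,-0.2],0],
  [0.5,[0.015,0,-0.2],0],
  [0.5,[0,0,0],0],
  [0.5,[0,0,0],0],
  [0.5,[0,0,0],0],
])

```text
time_s: 6.57
position: [0.5936, -0.2232, 0.2657]
ee_rot: [0.743, 0.669, -0.0, -0.001]
wrist_force: [0.6, -0.6, -1.0]
opening: 0.0698
gripper_force: 0.0
```

```bash
python3 - <<'E'
from h import *
f,K,E=grab("wrist"); np.savez("wrist6",f=f,K=K,E=E)
o=ctrl.get_obs();print(o["time_s"],o["position"],o["wrist_force"],np.degrees(R.from_quat(o["ee_rot"]).as_euler("xyz")))
p=proj(K,E,[.586,-.2957,.052]);print(p)
c=f[100:400,160:480];save("wrist6",cv2.resize(c,None,fx=2,fy=2,interpolation=cv2.INTER_CUBIC))
E
```

```text
6.6167 [ 0.59341168 -0.22313725  0.26496447] [-0.41019593  0.23705079 -1.06466388] [-1.79861796e+02 -4.18977260e-02  8.39393795e+01]
[317.38353967 275.81414783]
```

View pics/wrist6.png

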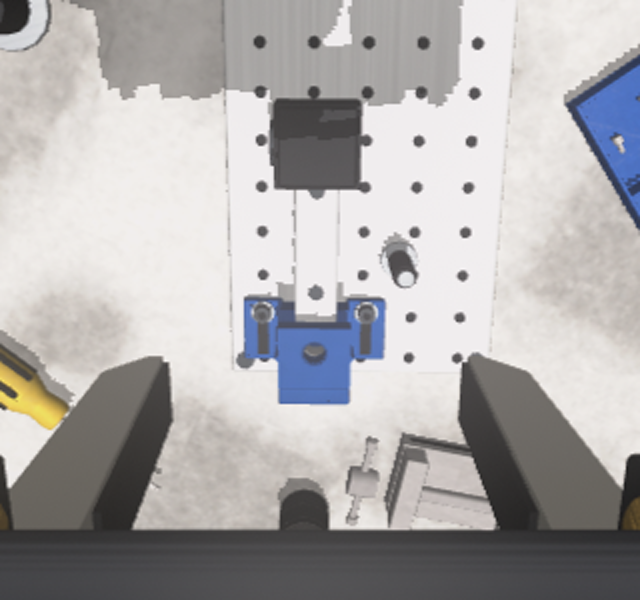

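The arm is home: its eye is under the fork, and the fork hole is at (317,275) full-frame. Next I view the pin from the same relative pose, so that calibration errors cancel.

Call:
step_arm([
  [0.3,[0.105,-0.1,-0.0125],0],
  [0.0,[0.105,-0.1,-0.0125],0],
  [0.0,[0.105,-0.1,-0.0125],0],
  [0.0,[0.105,-0.1,-0.0125],0],
  [0.0,[0.105,-0.1,-0.0125],0],
  [0.0,[0.105,-0.1,-0.0125],0],
  [0.0,[0.105,-0.1,-0.0125],0],
  [0.0,[0.11,-0.095,-0.0125],0],
  [0.0,[0,0,0],0],
  [0.0,[0,0,0],0],
  [0.0,[0,0,0],0],
])

```text
time_s: 7.53
position: [0.4539, -0.0387, 0.2858]
ee_rot: [0.743, 0.669, -0.0, -0.0]
wrist_force: [0.9, 0.0, -0.4]
opening: 0.0464
gripper_force: 0.0
```

```bash
python3 - <<'E'
from h import *
d=np.load("wrist6.npz"); f6,K6,E6=d["f"],d["K"],d["E"]
g=cv2.cvtColor(f6,cv2.COLOR_RGB2GRAY)[266:286,307:328]
np.set_printoptions(linewidth=150); 
m=(g<45).astype(np.uint8); v,u=np.nonzero(m); h=(307+(u.min()+u.max())/2,266+(v.min()+v.max())/2)
print("hole",h,u.ptp() if hasattr(u,'ptp') else np.ptp(u),np.ptp(v),cast(K6,E6,h,.052)); print(g[::2,::2])
f,K,E=grab("wrist"); np.savez("wrist7",f=f,K=K,E=E)
o=ctrl.get_obs();print(o["time_s"],o["position"],np.degrees(R.from_quat(o["ee_rot"]).as_euler("xyz")))
hs=cv2.cvtColor(f,cv2.COLOR_RGB2HSV); r=((hs[...,1]>130)&((hs[...,0]<7)|(hs[...,0]>173))).astype(np.uint8)
n,l,s,ce=cv2.connectedComponentsWithStats(r)
i=1+np.argmax(s[1:,4]);print(s[i],ce[i],cast(K,E,ce[i],.072))
x,y,w,hh,_=s[i]; c=f[y-25:y+hh+40,x-40:x+w+40]; save("wrist7",cv2.resize(c,None,fx=5,fy=5,interpolation=cv2.INTER_CUBIC)); print(x-40,y-25,c.shape)
E
```

```text
Traceback (most recent call last):
ValueError: zero-size array to reduction operation minimum which has no identity
```

```bash
python3 - <<'E'
from h import *
d=np.load("wrist6.npz"); f6,K6,E6=d["f"],d["K"],d["E"]
# hole shows light or dark; blue plate is saturated, hole is not
s6=cv2.cvtColor(f6,cv2.COLOR_RGB2HSV)[266:286,307:328,1]
np.set_printoptions(linewidth=160); print(s6)
f,K,E=grab("wrist"); np.savez("wrist7",f=f,K=K,E=E)
o=ctrl.get_obs();print(o["time_s"],o["position"],np.degrees(R.from_quat(o["ee_rot"]).as_euler("xyz")))
hs=cv2.cvtColor(f,cv2.COLOR_RGB2HSV); r=((hs[...,1]>130)&((hs[...,0]<7)|(hs[...,0]>173))).astype(np.uint8)
n,l,s,ce=cv2.connectedComponentsWithStats(r)
i=1+np.argmax(s[1:,4]);print(s[i],ce[i],cast(K,E,ce[i],.072))
x,y,w,hh,_=s[i]; x0,y0=max(0,x-40),max(0,y-25);c=f[y0:y+hh+40,x0:x+w+40]; save("wrist7",cv2.resize(c,None,fx=5,fy=5,interpolation=cv2.INTER_CUBIC)); print(x0,y0,c.shape)
E
```

```text
[[131 131 130 131 131 131 131 131 130 130 131 131 133 133 132 133 134 133 132 132 131]
 [131 132 131 131 131 132 132 131 132 130 132 132 132 132 132 132 132 133 133 133 132]
 [130 130 130 130 131 132 131 131 130 132 131 130 131 131 132 132 132 132 132 133 133]
 [131 132 130 132 132 132 131 131 131 132 131 132 132 132 132 132 132 132 132 132 133]
 [130 131 131 132 132 132 132 132 133 130 128 131 130 130 132 132 133 133 132 132 132]
 [131 131 132 132 131 132 130 119 107 105 103 106 117 125 132 132 132 132 132 134 134]
 [132 132 131 131 130 124 103  73  79  86  86  89  89 101 121 130 132 134 134 134 134]
 [132 132 130 130 123  97  34  11  16  35  31  33  25  20  72 124 133 134 134 134 132]
 [133 132 131 128 108  58   5   5   2   4   4   4   5   5  26  92 126 132 132 134 133]
 [133 133 132 128  93  20   6   4   7   4   4   4   4   5  14  77 115 134 133 134 134]
 [132 132 131 125  98  33  16   4   4   7   7   4   4   7  30  74 119 133 134 132 134]
 [131 132 131 125 101  43  42  27   7   6   6   6  31  40  48  81 119 132 133 134 135]
 [132 132 132 127 100  74  48  49  42  41  41  43  48  46  66 102 121 134 132 132 134]
 [132 131 132 130 120 101  63  51  50  52  55  53  48  53  69 105 130 132 132 133 133]
 [132 132 132 132 128 116 103  64  50  53  53  50  64  92 109 121 133 134 134 133 133]
 [132 132 131 133 132 126 115 101  83  94  85  93 102 100 125 132 134 134 132 132 132]
 [132 132 132 133 132 131 130 124 114 110 110 115 122 126 132 132 133 132 133 133 134]
 [133 132 132 133 132 133 132 134 132 132 132 132 132 132 133 132 132 132 132 132 132]
 [133 133 133 133 134 134 133 134 134 133 132 134 132 132 134 135 134 134 133 132 132]
 [133 133 133 133 132 133 132 133 134 132 133 133 134 135 134 134 134 134 134 134 134]]
7.5833 [ 0.45402175 -0.03898989  0.28586742] [-1.79931482e+02  5.80396832e-03  8.39245173e+01]
[311 266  15  15 155] [318.13548387 273.65806452] [ 0.44722825 -0.10906179  0.072     ]
271 241 (80, 95, 3)
```

View pics/wrist7.png

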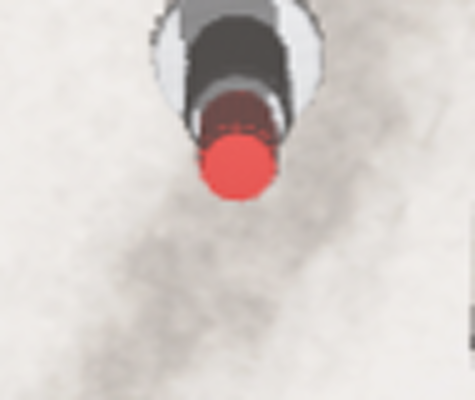

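The top of the pin is a clean red disc at full-frame (318.2,274.0). The fork hole is at (316.9,276.5).

```bash
python3 - <<'E'
from h import *
a=np.load("wrist6.npz");b=np.load("wrist7.npz")
h=cast(a["K"],a["E"],(316.9,276.5),.052);p=cast(b["K"],b["E"],(318.2,274.0),.072)
print("hole",h,"pin",p,"diff",h-p)
m=np.array([.5883,-.2858]);ax=np.array([np.cos(1.468),np.sin(1.468)]);print((h[:2]-m)@ax,(h[:2]-m)@[-ax[1],ax[0]])
o=ctrl.get_obs();M=R.from_quat(o["ee_rot"]).as_matrix();print("tool shift to pin /0.2",M.T@(p-o["position"]+[0,0,-.012])/.2)
E
```

```text
hole [ 0.58542079 -0.29641064  0.052     ] pin [ 0.44725477 -0.10944825  0.072     ] diff [ 0.13816602 -0.1869624  -0.02      ]
-0.010850081524034456 0.0017751956955609108
tool shift to pin /0.2 [-0.35377969  0.00499175  1.12936776]
```

Call:
step_arm([
  [0.0,[-0.118,0.002,0.1],0],
  [0.0,[-0.118,0.002,0.1],0],
  [0.0,[-0.118,0.001,0.1],0],
  [0.0,[0,0,0.2],0],
  [0.0,[0,0,0.2],0],
  [0.0,[0,0,0.2],0],
  [0.0,[0,0,0.12],0],
  [0.0,[0,0,0.08],0],
  [0.0,[0,0,0],0],
  [-0.4,[0,0,0],0],
  [-0.8,[0,0,0],0],
  [-0.8,[0,0,0],0],
], newtons=12)

```text
time_s: 8.58
position: [0.448, -0.1094, 0.0677]
ee_rot: [0.744, 0.669, 0.0, 0.001]
wrist_force: [-0.0, 0.3, -0.1]
opening: 0.0308
gripper_force: 0.0
```

Call:
step_arm([
  [-0.8,[0,0,0],0],
  [-0.8,[0,0,0],0],
  [-0.8,[0,0,0],0],
  [-0.8,[0,0,0],0],
])

```text
time_s: 8.92
position: [0.4477, -0.109, 0.0673]
ee_rot: [0.743, 0.669, 0.0, 0.001]
wrist_force: [-1.4, -0.6, 7.6]
opening: 0.0159
gripper_force: 12.0
```

```bash
python3 - <<'E'
from h import *
f,K,E=grab("scene"); np.savez("scene2",f=f,K=K,E=E)
o=ctrl.get_obs();print(o["position"],o["wrist_force"],o["torque"],o["opening"],o["gripper_force"])
c=f[200:300,180:290];save("scene2",cv2.resize(c,None,fx=5,fy=5,interpolation=cv2.INTER_CUBIC))
E
```

```text
[ 0.44769318 -0.10904777  0.06729965] [-1.30887897 -0.49556652  7.27519989] [-0.04393879  0.23361073 -0.06083265] 0.015646852994018884 12.0023413002491
```

View pics/scene2.png

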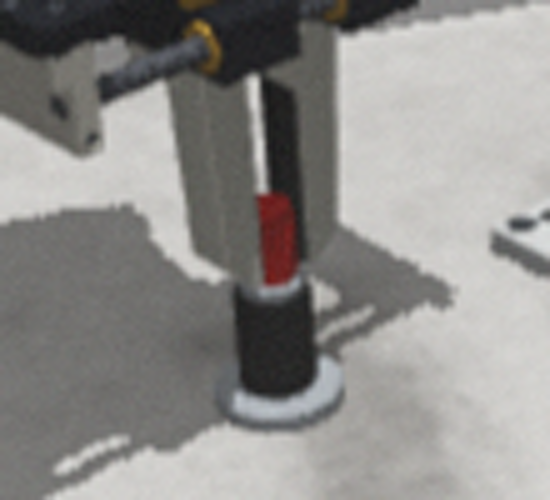

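I have now used all 10 picture views, so from here I work on numbers only. The pin grip reads 15.6 mm, which fits the knurl. Next I lift it and check where it sits in the hand from the wrist camera's mask.

Call:
step_arm([
  [-0.8,[0,0,-0.1],0],
  [-0.8,[0,0,-0.15],0],
  [-0.8,[0,0,-0.15],0],
  [-0.8,[0,0,-0.1],0],
  [-0.8,[0,0,0],0],
  [-0.8,[0,0,0],0],
  [-0.8,[0,0,0],0],
])

```text
time_s: 9.55
position: [0.4467, -0.1087, 0.1657]
ee_rot: [0.743, 0.669, -0.0, -0.001]
wrist_force: [-0.4, 1.1, -1.0]
opening: 0.0152
gripper_force: 12.0
```

```bash
python3 - <<'E'
from h import *
f,K,E=grab("wrist"); np.savez("wrist8",f=f,K=K,E=E)
o=ctrl.get_obs();M=R.from_quat(o["ee_rot"]).as_matrix();P=o["position"];print(o["time_s"],P,o["wrist_force"],o["opening"],o["gripper_force"],M.round(4).tolist())
hs=cv2.cvtColor(f,cv2.COLOR_RGB2HSV); r=((hs[...,1]>100)&((hs[...,0]<8)|(hs[...,0]>172)))
v,u=np.nonzero(r[:, 200:440]); u+=200; print("red",len(u),u.min(),u.max(),v.min(),v.max())
for row in range(v.min(),v.max()+1,3):
    uu=u[v==row]; print(row,uu.min() if len(uu) else 0,uu.max() if len(uu) else 0,hs[row,uu,2].mean().round() if len(uu) else 0)
print("expected px of TCP+(0,0,5mm)",proj(K,E,P+[0,0,.005]))
E
```

```text
9.6 [ 0.44659482 -0.10863521  0.16546353] [-0.5400964   0.08682153 -0.7877402 ] 0.015597929822055743 11.999882161617279 [[0.1054, 0.9944, -0.0019], [0.9944, -0.1054, 0.0007], [0.0005, -0.002, -1.0]]
red 1624 299 335 281 335
281 316 317 101.0
284 309 326 98.0
287 305 329 98.0
290 304 332 97.0
293 302 333 97.0
296 302 333 96.0
299 301 333 97.0
302 301 334 103.0
305 301 334 118.0
308 301 334 127.0
311 299 335 133.0
314 300 335 135.0
317 300 335 136.0
320 299 335 137.0
323 300 335 135.0
326 302 332 138.0
329 304 331 138.0
332 307 328 138.0
335 314 320 141.0
expected px of TCP+(0,0,5mm) [317.16593205 318.96008707]
```

The pin sits on the TCP to within about 0.2 mm. Next I carry it over the fork hole.

Call:
step_arm([
  [-0.8,[-0.1,0.09,0],0],
  [-0.8,[-0.11,0.1,0],0],
  [-0.8,[-0.11,0.1,0],0],
  [-0.8,[-0.11,0.1,0],0],
  [-0.8,[-0.11,0.1,0],0],
  [-0.8,[-0.11,0.1,0],0],
  [-0.8,[-0.11,0.1,0.08],0],
  [-0.8,[-0.1,0.1,0.1],0],
  [-0.8,[0,0,0],0],
  [-0.8,[0,0,0],0],
  [-0.8,[0,0,0],0],
  [-0.8,[0,0,0],0],
])

```text
time_s: 10.6
position: [0.586, -0.2958, 0.131]
ee_rot: [0.743, 0.669, 0.0, -0.0]
wrist_force: [-0.1, 0.1, -1.2]
opening: 0.0157
gripper_force: 12.0
```

```bash
python3 - <<'E'
from h import *
o=ctrl.get_obs();M=R.from_quat(o["ee_rot"]).as_matrix();P=o["position"];print(o["time_s"],P,o["wrist_force"],o["torque"])
print("shift/0.2",M.T@(np.array([.5856,-.2961,.121])-P)/.2, M[:,2])
E
```

```text
10.6 [ 0.58601042 -0.29582673  0.13101154] [-0.05518932  0.13271786 -1.17680024] [ 0.00909931  0.00896043 -0.04487439]
shift/0.2 [-0.0015779  -0.00189867  0.05005754] [ 3.02136603e-05  7.60371153e-05 -9.99999997e-01]
```

Call:
step_arm([
  [-0.8,[-0.0015,-0.002,0.03],0],
  [-0.8,[0,0,0.02],0],
  [-0.8,[0,0,0.01],0],
  [-0.8,[0,0,0],0],
  [-0.8,[0,0,0],0],
])

```text
time_s: 11.02
position: [0.5858, -0.2967, 0.1187]
ee_rot: [0.743, 0.669, -0.0, -0.0]
wrist_force: [-0.1, 0.2, -0.1]
opening: 0.0155
gripper_force: 12.0
```

Call:
step_arm([
  [-0.8,[0,0,0.005],0],
  [-0.8,[0,0,0.005],0],
  [-0.8,[0,0,0.005],0],
  [-0.8,[0,0,0],0],
])

```text
time_s: 11.35
position: [0.5857, -0.2968, 0.1154]
ee_rot: [0.743, 0.669, -0.0, -0.0]
wrist_force: [0.1, 0.4, -0.5]
opening: 0.016
gripper_force: 12.0
```

Call:
step_arm([
  [-0.8,[0.0015,0,0.005],0],
  [-0.8,[0,0,0.005],0],
  [-0.8,[0,0,0.005],0],
  [-0.8,[0,0,0.005],0],
  [-0.8,[0,0,0],0],
])

```text
time_s: 11.77
position: [0.5857, -0.2965, 0.1114]
ee_rot: [0.743, 0.669, -0.0, -0.0]
wrist_force: [0.3, 1.4, -1.4]
opening: 0.0158
gripper_force: 12.0
```

Call:
step_arm([
  [-0.8,[0,0,0.005],0],
  [-0.8,[0,0,0.005],0],
  [-0.8,[0,0,0],0],
])

```text
time_s: 12.02
position: [0.5858, -0.2965, 0.1094]
ee_rot: [0.743, 0.669, -0.0, -0.0]
wrist_force: [-0.5, 0.7, -1.3]
opening: 0.0156
gripper_force: 12.0
```

Call:
step_arm([
  [-0.8,[0,0,0.005],0],
  [-0.8,[0,0,0.005],0],
  [-0.8,[0,0,0.005],0],
  [-0.8,[0,0,0],0],
])

```text
time_s: 12.35
position: [0.5858, -0.2965, 0.1064]
ee_rot: [0.743, 0.669, -0.0, -0.0]
wrist_force: [-0.8, 0.5, -1.4]
opening: 0.0155
gripper_force: 12.0
```

Call:
step_arm([
  [-0.8,[0,0,0.005],0],
  [-0.8,[0,0,0.005],0],
  [-0.8,[0,0,0],0],
])

```text
time_s: 12.6
position: [0.5858, -0.2965, 0.1044]
ee_rot: [0.743, 0.669, -0.0, -0.0]
wrist_force: [-0.8, 0.2, -1.1]
opening: 0.0156
gripper_force: 12.0
```

Call:
step_arm([
  [-0.8,[0,0,0.005],0],
  [-0.8,[0,0,0.005],0],
  [-0.8,[0,0,0],0],
])

```text
time_s: 12.85
position: [0.5858, -0.2965, 0.1024]
ee_rot: [0.743, 0.669, -0.0, -0.0]
wrist_force: [0.4, -0.5, -0.8]
opening: 0.0156
gripper_force: 12.0
```

Call:
step_arm([
  [-0.8,[0,0,0.01],0],
  [-0.8,[0,0,0.01],0],
  [-0.8,[0,0,0.01],0],
  [-0.8,[0,0,0.01],0],
  [-0.8,[0,0,0],0],
])

```text
time_s: 13.27
position: [0.5857, -0.2965, 0.094]
ee_rot: [0.743, 0.669, -0.0, -0.0]
wrist_force: [-0.3, 0.1, -0.7]
opening: 0.0156
gripper_force: 12.0
```

Call:
step_arm([
  [-0.8,[0,0,0.005],0],
  [-0.8,[0,0,0.005],0],
  [-0.8,[0,0,0.005],0],
  [-0.8,[0,0,0.005],0],
  [-0.8,[0,0,0],0],
])

```text
time_s: 13.68
position: [0.5858, -0.2965, 0.0904]
ee_rot: [0.743, 0.669, -0.0, -0.0]
wrist_force: [-1.7, 1.0, -0.9]
opening: 0.0158
gripper_force: 12.0
```

Call:
step_arm([
  [-0.8,[0,0,0.005],0],
  [-0.8,[0,0,0.005],0],
  [-0.8,[0,0,0.005],0],
  [-0.8,[0,0,0.005],0],
  [-0.8,[0,0,0],0],
])

```text
time_s: 14.1
position: [0.5858, -0.2965, 0.0864]
ee_rot: [0.743, 0.669, -0.0, -0.0]
wrist_force: [-0.8, 1.4, -1.1]
opening: 0.0153
gripper_force: 12.0
```

Call:
step_arm([
  [-0.8,[0,0,0.01],0],
  [-0.8,[0,0,0.01],0],
  [-0.8,[0,0,0.01],0],
  [-0.8,[0,0,0.005],0],
  [-0.8,[0,0,0],0],
])

```text
time_s: 14.52
position: [0.5858, -0.2965, 0.0792]
ee_rot: [0.743, 0.669, -0.0, -0.0]
wrist_force: [-1.6, 0.9, -1.1]
opening: 0.0153
gripper_force: 12.0
```

Call:
step_arm([
  [-0.8,[0,0,0.005],0],
  [-0.8,[0,0,0.003],0],
  [-0.8,[0,0,0],0],
])

```text
time_s: 14.77
position: [0.5858, -0.2965, 0.0779]
ee_rot: [0.743, 0.669, -0.0, -0.0]
wrist_force: [-0.7, 0.3, 0.0]
opening: 0.0152
gripper_force: 12.0
```

Call:
step_arm([
  [-0.8,[0,0,0.003],0],
  [-0.8,[0,0,0],0],
])

```text
time_s: 14.93
position: [0.5858, -0.2965, 0.0774]
ee_rot: [0.743, 0.669, -0.0, -0.0]
wrist_force: [-1.8, 1.1, 1.3]
opening: 0.0158
gripper_force: 12.0
```

Call:
step_arm([
  [-0.8,[0,0,0.003],0],
  [-0.8,[0,0,0],0],
  [-0.4,[0,0,0],0],
  [-0.2,[0,0,0],0],
  [-0.1,[0,0,0],0],
  [-0.1,[0,0,0],0],
  [-0.1,[0,0,-0.1],0],
  [-0.1,[0,0,-0.2],0],
  [-0.1,[0,0,-0.2],0],
  [-0.1,[0,0,0],0],
  [-0.1,[0,0,0],0],
])

```text
time_s: 15.85
position: [0.5869, -0.2972, 0.1793]
ee_rot: [0.743, 0.669, 0.001, 0.002]
wrist_force: [-0.4, -0.0, -0.8]
opening: 0.0422
gripper_force: 0.0
```

```bash
python3 - <<'E'
from h import *
o=ctrl.get_obs();P=o["position"];print(o["time_s"],P,o["opening"])
for n in ("scene","side"):
    f,K,E=grab(n); hs=cv2.cvtColor(f,cv2.COLOR_RGB2HSV); r=((hs[...,1]>130)&((hs[...,0]<7)|(hs[...,0]>173))).astype(np.uint8)
    k,l,s,ce=cv2.connectedComponentsWithStats(r)
    b=proj(K,E,[.5856,-.2963,.056]);t=proj(K,E,[.5856,-.2963,.082]); print(n,"expected base/top",b,t)
    for i in range(1,k):
        if s[i,4]>20: print(s[i],ce[i])
E
```

```text
15.85 [ 0.58687196 -0.29716897  0.1793286 ] 0.04217447498383275
scene expected base/top [382.48440911 249.6969718 ] [383.61092026 235.17633442]
[379 235  10  18 164] [383.46341463 243.70121951]
[476 373  46  27 604] [499.29470199 385.5       ]
side expected base/top [298.03359109 218.02388733] [297.38397721 205.50339811]
[538  43  14  14 152] [544.46052632  49.75657895]
[359  63  13  10 104] [365.10576923  67.56730769]
[503 113  13   2  24] [509.  113.5]
[246 119  17   7  57] [251.87719298 122.15789474]
[367 151  10  18  90] [371.28888889 159.42222222]
[432 162  30  16 241] [447.48547718 169.73858921]
[294 204  10  16 123] [298.25203252 210.79674797]
```

The pin is home in both views. Next I close the fingers and bring them down beside the bar, on the side away from the stop.

Call:
step_arm([
  [-0.6,[0.12,-0.07,0],0],
  [-1,[0.12,-0.07,0],0],
  [-1,[0.113,-0.068,0],0],
  [-1,[0,0,0.1],0],
  [-1,[0,0,0.15],0],
  [-1,[0,0,0.2],0],
  [-1,[0,0,0.16],0],
  [-1,[0,0,0.1],0],
  [-1,[0,0,0],0],
  [-1,[0,0,0],0],
], newtons=10)

```text
time_s: 16.78
position: [0.5511, -0.2215, 0.0335]
ee_rot: [0.743, 0.669, -0.001, -0.002]
wrist_force: [0.8, -0.1, 0.5]
opening: 0.0001
gripper_force: 0.0
```

```bash
python3 - <<'E'
from h import *
o=ctrl.get_obs();M=R.from_quat(o["ee_rot"]).as_matrix();P=o["position"];print(o["time_s"],P,o["wrist_force"],o["opening"])
H=np.array([.5857,-.2964])
yaw=np.arctan2(M[1,0],M[0,0]);print("yaw",yaw)
th0=1.468
def tgt(th,d,r=.07): return H+r*np.array([np.cos(th),np.sin(th)])+d*np.array([-np.sin(th),np.cos(th)])
p,a=P[:2],yaw
for sw,d in [(0,.031),(0,.029)]+[(s,.0285) for s in np.radians([5,10,15,20,25,28,30,32,34])]:
    q=tgt(th0-sw,d); D=q-p; x=np.array([np.cos(a),np.sin(a)]); y=np.array([np.sin(a),-np.cos(a)])
    na=th0-sw; print(round(np.degrees(sw)),"shift",np.round([D@x/.2,D@y/.2],4),"spin",round((a-na)/2/np.pi,4)); p,a=q,na
E
```

```text
16.7833 [ 0.55106329 -0.22151765  0.03351521] [ 0.83631967 -0.10235298  0.5022291 ] 8.001977818269848e-05
yaw 1.4652172934483887
0 shift [-0.0045  0.0557] spin -0.0004
0 shift [-0.    0.01] spin 0.0
5 shift [0.0111 0.0335] spin 0.0139
10 shift [0.0111 0.031 ] spin 0.0139
15 shift [0.0111 0.031 ] spin 0.0139
20 shift [0.0111 0.031 ] spin 0.0139
25 shift [0.0111 0.031 ] spin 0.0139
28 shift [0.007  0.0185] spin 0.0083
30 shift [0.0048 0.0123] spin 0.0056
32 shift [0.0048 0.0123] spin 0.0056
34 shift [0.0048 0.0123] spin 0.0056
```

Call:
step_arm([
  [-1,[-0.0045,0.02,0],0],
  [-1,[0,0.02,0],0],
  [-1,[0,0.01,0],0],
  [-1,[0,0.005,0],0],
  [-1,[0,0.005,0],0],
  [-1,[0,0.005,0],0],
  [-1,[0,0,0],0],
])

```text
time_s: 17.37
position: [0.5649, -0.2242, 0.035]
ee_rot: [0.743, 0.669, 0.0, 0.0]
wrist_force: [-0.6, -0.4, -0.5]
opening: 0.0008
gripper_force: 0.0
```

Call:
step_arm([
  [-1,[0.003,0.008,0],0.0035],
  [-1,[0.003,0.008,0],0.0035],
  [-1,[0.0055,0.0155,0],0.007],
  [-1,[0,0,0],0],
])

```text
time_s: 17.7
position: [0.5712, -0.2223, 0.0347]
ee_rot: [0.773, 0.634, -0.0, -0.001]
wrist_force: [-1.6, 1.7, 0.1]
opening: 0.0003
gripper_force: 1.0
```

Call:
step_arm([
  [-1,[0.0055,0.0155,0],0.007],
  [-1,[0.0055,0.0155,0],0.007],
  [-1,[0.0055,0.0155,0],0.007],
  [-1,[0.0055,0.0155,0],0.007],
  [-1,[0,0,0],0],
])

```text
time_s: 18.12
position: [0.5845, -0.2213, 0.0346]
ee_rot: [0.825, 0.565, -0.0, -0.0]
wrist_force: [-1.2, 1.2, -0.5]
opening: 0.0004
gripper_force: 0.7
```

Call:
step_arm([
  [-1,[0.0055,0.0155,0],0.007],
  [-1,[0.0055,0.0155,0],0.007],
  [-1,[0.003,0.008,0],0.0035],
  [-1,[0,0,0],0],
])

```text
time_s: 18.45
position: [0.5927, -0.2221, 0.0347]
ee_rot: [0.855, 0.519, 0.0, -0.0]
wrist_force: [-1.7, 1.4, -0.7]
opening: 0.0004
gripper_force: 0.7
```

```bash
cat > t.py <<'E'
from h import *
o=ctrl.get_obs();M=R.from_quat(o["ee_rot"]).as_matrix();P=o["position"];print(o["time_s"],P,o["wrist_force"])
H=np.array([.5857,-.2964]); yaw=np.arctan2(M[1,0],M[0,0]); x=np.array([np.cos(yaw),np.sin(yaw)]); y=np.array([-x[1],x[0]])
D=P[:2]-H; print("swing deg",np.degrees(1.468-yaw),"r",D@x,"d",D@y,"push N along tool y",o["wrist_force"][:2]@(-y))
# arm angle from a trap-edge in the wrist view: dark trap top component
f,K,E=grab("wrist"); g=cv2.cvtColor(f,cv2.COLOR_RGB2HSV)
m=((g[...,2]<60)).astype(np.uint8)
m=cv2.morphologyEx(m,cv2.MORPH_OPEN,np.ones((9,9)))
k,l,s,ce=cv2.connectedComponentsWithStats(m)
for i in range(1,k):
    if s[i,4]>600 and s[i,1]<310:
        w=cast(K,E,ce[i],.074)[:2]; a=w-H; print(s[i],w.round(4),"angle",np.degrees(1.468-np.arctan2(a[1],a[0])).round(1),"r",np.linalg.norm(a).round(4))
E
python3 t.py
```

```text
18.45 [ 0.59273212 -0.22213288  0.03471743] [-1.65999961  1.35536321 -0.73824449]
swing deg 21.541562400817778 r 0.0691563759409663 d 0.027972339194056756 push N along tool y -2.097751209315055
[  329   179   130   130 10557] [ 0.6299 -0.1939] angle 17.4 r 0.1116
```

Call:
step_arm([
  [-1,[0.0055,0.0155,0],0.007],
  [-1,[0.0055,0.0155,0],0.007],
  [-1,[0.0024,0.0062,0],0.0028],
  [-1,[0,0,0],0],
])

```text
time_s: 18.83
position: [0.6005, -0.2236, 0.0348]
ee_rot: [0.881, 0.474, 0.0, 0.0]
wrist_force: [-0.5, 0.5, -0.5]
opening: 0.0005
gripper_force: 0.6
```

Call:
step_arm([
  [-1,[0.0024,0.0062,0],0.0028],
  [-1,[0.0024,0.0062,0],0.0028],
  [-1,[0,0,0],0],
])

```text
time_s: 19.08
position: [0.6032, -0.2242, 0.0349]
ee_rot: [0.889, 0.457, 0.0, 0.0]
wrist_force: [-0.4, 2.4, -0.7]
opening: 0.0006
gripper_force: 0.9
```

Call:
step_arm([
  [-1,[0.0024,0.0062,0],0.0028],
  [-1,[0,0,0],0],
])

```text
time_s: 19.25
position: [0.6045, -0.2245, 0.0349]
ee_rot: [0.893, 0.449, 0.0, 0.0]
wrist_force: [-1.1, 1.8, 0.2]
opening: 0.001
gripper_force: 1.0
```

```bash
python3 t.py
```

```text
19.25 [ 0.60450883 -0.22448994  0.03485836] [-1.11144419  1.76328923  0.15599502]
swing deg 30.71188414531064 r 0.06894413227100682 d 0.027776530071530192 push N along tool y -1.9436257937947774
[ 332  179  113   15 1505] [ 0.6581 -0.1861] angle 27.4 r 0.1319
[  322   217   152   225 22477] [ 0.629  -0.2314] angle 27.8 r 0.0781
```

Call:
step_arm([
  [-1,[0.0014,0.0035,0],0.0017],
  [-1,[0,0,0],0],
])

```text
time_s: 19.47
position: [0.6051, -0.2246, 0.0348]
ee_rot: [0.896, 0.445, -0.0, 0.0]
wrist_force: [-0.2, 1.8, 0.1]
opening: 0.0005
gripper_force: 1.1
```

Call:
step_arm([
  [-1,[0.0014,0.0035,0],0.0017],
  [-1,[0,0,0],0],
])

```text
time_s: 19.63
position: [0.6059, -0.2249, 0.0349]
ee_rot: [0.898, 0.44, 0.0, 0.0]
wrist_force: [-0.6, 2.2, 0.0]
opening: 0.0004
gripper_force: 1.1
```

Call:
step_arm([
  [-1,[0.0014,0.0035,0],0.0017],
  [-1,[0,0,0],0],
])

```text
time_s: 19.8
position: [0.6066, -0.2251, 0.0348]
ee_rot: [0.9, 0.435, 0.0, 0.0]
wrist_force: [-1.1, 1.3, -0.4]
opening: 0.0007
gripper_force: 1.1
```

Call:
step_arm([
  [-1,[0.0014,0.0035,0],0.0017],
  [-1,[0,0,0],0],
])

```text
time_s: 19.97
position: [0.6074, -0.2253, 0.0349]
ee_rot: [0.903, 0.43, 0.0, 0.0]
wrist_force: [-1.1, 1.8, -0.3]
opening: 0.0005
gripper_force: 1.1
```

Call:
step_arm([
  [-1,[0.0014,0.0035,0],0.0017],
  [-1,[0,0,0],0],
])

```text
time_s: 20.13
position: [0.6081, -0.2255, 0.0349]
ee_rot: [0.905, 0.425, 0.0, 0.0]
wrist_force: [-1.2, 2.7, 0.2]
opening: 0.0007
gripper_force: 1.1
```

Call:
step_arm([
  [-1,[0.001,0.0025,0],0.0012],
  [-1,[0,0,0],0],
])

```text
time_s: 20.3
position: [0.6086, -0.2257, 0.0348]
ee_rot: [0.907, 0.422, 0.0, 0.0]
wrist_force: [-1.5, 2.4, 0.5]
opening: 0.001
gripper_force: 1.1
```

Call:
step_arm([
  [-1,[0.001,0.0025,0],0.0012],
  [-1,[0,0,0],0],
])

```text
time_s: 20.47
position: [0.6091, -0.2258, 0.0349]
ee_rot: [0.908, 0.419, 0.0, 0.0]
wrist_force: [-0.3, 3.2, -0.6]
opening: 0.0002
gripper_force: 1.1
```

Call:
step_arm([
  [-1,[0.001,0.0025,0],0.0012],
  [-1,[0,0,0],0],
])

```text
time_s: 20.63
position: [0.6094, -0.2259, 0.0348]
ee_rot: [0.91, 0.415, -0.0, -0.0]
wrist_force: [-2.3, 2.9, 1.9]
opening: 0.0006
gripper_force: 1.7
```

Call:
step_arm([
  [-1,[0.001,0.0025,0],0.0012],
  [-1,[0,0,0],0],
])

```text
time_s: 20.8
position: [0.6096, -0.2258, 0.0347]
ee_rot: [0.911, 0.412, -0.0, -0.001]
wrist_force: [-4.5, 4.5, 2.0]
opening: 0.0007
gripper_force: 3.0
```

```bash
python3 t.py
```

```text
20.8 [ 0.60958831 -0.22578096  0.03471666] [-4.4769855   4.51453868  2.043711  ]
swing deg 35.469825149497 r 0.06879001566407149 d 0.02873385008675081 push N along tool y -6.343452770298888
[ 330  178  109   16 1413] [ 0.6653 -0.1912] angle 31.2 r 0.132
[  324   234   150   208 21364] [ 0.6328 -0.235 ] angle 31.6 r 0.0774
```

The force rises to 6 N while the tool stalls, so the bar is on the stop. I hold briefly, back off and rise.

Call:
step_arm([
  [-1,[0,0,0],0],
  [-1,[0,0,0],0],
  [-1,[0,-0.01,0],0],
  [-1,[0,-0.03,0],0],
  [-1,[0,-0.08,0],0],
  [-1,[0,-0.08,0],0],
  [-1,[0,0,-0.2],0],
  [-1,[0,0,-0.2],0],
  [-1,[0,0,-0.2],0],
  [-1,[0,0,-0.2],0],
  [-1,[0,0,-0.2],0],
  [-1,[0,0,-0.2],0],
])

```text
time_s: 21.85
position: [0.5796, -0.1997, 0.2772]
ee_rot: [0.911, 0.412, 0.0, 0.001]
wrist_force: [0.5, 0.5, -0.5]
opening: 0.0005
gripper_force: 0.0
```

Call:
step_arm([
  [1,[0,0.1,0],0],
  [1,[0,0.1,0],0],
  [1,[0,0.1,0],0],
  [1,[0,0,0],0],
  [1,[0,0,0],0],
  [1,[0,0,0],0],
  [1,[0,0,0],0],
  [1,[0,0,0],0],
])

```text
time_s: 22.52
position: [0.6247, -0.2389, 0.2751]
ee_rot: [0.911, 0.412, 0.0, 0.0]
wrist_force: [-1.3, 0.5, 1.3]
opening: 0.0495
gripper_force: 0.0
```

```bash
python3 - <<'E'
from h import *
f,K,E=grab("wrist"); save("wrist9",f); np.savez("wrist9",f=f,K=K,E=E)
o=ctrl.get_obs();M=R.from_quat(o["ee_rot"]).as_matrix();print(o["time_s"],o["position"])
H=np.array([.5857,-.2964]); g=cv2.cvtColor(f,cv2.COLOR_RGB2HSV)
r=((g[...,1]>130)&((g[...,0]<7)|(g[...,0]>173))).astype(np.uint8); k,l,s,ce=cv2.connectedComponentsWithStats(r)
for i in range(1,k):
    if s[i,4]>60: print("red",s[i],ce[i],cast(K,E,ce[i],.082))
print("pin top expected px",proj(K,E,[*H,.082]))
m=cv2.morphologyEx((g[...,2]<60).astype(np.uint8),cv2.MORPH_OPEN,np.ones((7,7))); k,l,s,ce=cv2.connectedComponentsWithStats(m)
for i in range(1,k):
    if 800<s[i,4]<8000:
        c=[c for c in cv2.findContours((l==i).astype(np.uint8),cv2.RETR_EXTERNAL,cv2.CHAIN_APPROX_NONE)[0]][0]
        b=cv2.minAreaRect(c); q=np.array([cast(K,E,p,.074)[:2] for p in cv2.boxPoints(b)]); w=q.mean(0); a=w-H
        th=np.arctan2(a[1],a[0]); print(s[i],w.round(4),"swing",1.468-th,"r",np.linalg.norm(a).round(4),[round(float(np.linalg.norm(q[j]-q[j-1])),4) for j in range(2)],"side",[(q[1]-q[0]).round(4)])
        S=np.array([.6370,-.2615]); x=a/np.linalg.norm(a); print(" stop in arm frame",(S-w)@x,(S-w)@[-x[1],x[0]])
E
```

```text
22.5667 [ 0.62478683 -0.23892953  0.27513402]
red [319 273  16  14 173] [326.11560694 279.46820809] [ 0.58628103 -0.29570566  0.082     ]
pin top expected px [326.13165397 280.3204165 ]
[   0  197   42  159 4621] [ 0.3525 -0.0973] swing -0.9668647722366805 r 0.3066 [0.1763, 0.0385] side [array([ 0.0289, -0.0254])]
 stop in arm frame -0.32295937043643635 -0.05985272035674089
[ 368  316   69   56 1249] [ 0.5817 -0.4145] swing 3.072734882260919 r 0.1182 [0.0989, 0.0448] side [array([0.044 , 0.0087])]
 stop in arm frame -0.15482404154855628 0.05008623029260809
[ 322  405   50   45 1007] [ 0.4907 -0.4521] swing 3.586631483139376 r 0.1824 [0.0855, 0.0375] side [array([0.0373, 0.0039])]
 stop in arm frame -0.23894716959223022 0.025615122485812936
[ 418  405  180   45 4038] [ 0.6198 -0.5738] swing 2.9163679864592114 r 0.2795 [0.0622, 0.2004] side [array([ 0.1505, -0.1323])]
 stop in arm frame -0.30787820530326915 0.05517810310580452
```

```bash
python3 - <<'E'
from h import *
d=np.load("wrist9.npz");f,K,E=d["f"],d["K"],d["E"]; H=np.array([.5857,-.2964])
p=proj(K,E,[.6576,-.2132,.074]);u,v=p.astype(int);g=cv2.cvtColor(f,cv2.COLOR_RGB2GRAY);print(p,g[v-30:v+31:6,u-30:u+31:6])
m=cv2.morphologyEx((g<g[v,u]+25).astype(np.uint8),cv2.MORPH_OPEN,np.ones((9,9)));k,l,s,ce=cv2.connectedComponentsWithStats(m);i=l[v,u];print(s[i])
c=cv2.findContours((l==i).astype(np.uint8),0,1)[0][0];b=cv2.minAreaRect(c);q=np.array([cast(K,E,t,.074)[:2] for t in cv2.boxPoints(b)]);w=q.mean(0);a=w-H;x=a/np.linalg.norm(a)
print(q.round(4).tolist(),w,"swing",1.468-np.arctan2(a[1],a[0]),np.linalg.norm(a))
hs=cast(K,E,proj(K,E,[.637,-.2615,.048]),.048);S=np.array([.637,-.2615]);e=w-.11*x;print((S-w)@x,(S-w)@[-x[1],x[0]])
# stop's tip: gap check by bar edge angle – side directions
for j in range(4): t=q[j]-q[j-1]; print(np.arctan2(t[1],t[0])%(np.pi/2), np.linalg.norm(t))
E
```

```text
[325.75369454 166.13022821] [[167 169 167 163 169 164  73 169 238 238 230]
 [168 167 136 107 107  93  82  76 192 238 238]
 [166  68  68  67  83  69  69  70  99 238 238]
 [163  67  68  68  83  69  69  71  99 238 238]
 [165  68  69  68  84  69  69  71  78 238 238]
 [166  73  69  70  71  69  70  70  81 238 238]
 [166  75  70  70  71  70  71  71  82 238 238]
 [237 218  71  71  86  72  72  72  72 238 237]
 [237 219  72  72  70  71  70  72  73 238 238]
 [238 238 227 220 228 152 237  91 238 238 238]
 [238 238 225 201 238 238 238 179 238 238 238]]
[ 299  142   45   45 1881]
[[0.6536, -0.1811], [0.6834, -0.2072], [0.6577, -0.2376], [0.6269, -0.2106]] [ 0.65537963 -0.20911919] swing 0.5709307156490406 0.11168344042170555
-0.0524028039860391 -0.018316826793479683
0.8359050456565766 0.03982683568422808
0.8497986538056886 0.03960819300396507
0.8695431630521937 0.0398323204507989
0.849760442781534 0.040947932200963565
```

```bash
python3 -c "
from plant import ctrl
print(ctrl.job_done())"
```

```text
the job is handed in; nothing more can be done
None
```

The arm's eye is home in the fork, the pin is seated down to its collar, and the arm rests against the stop post; I handed the job in at about 23 s, and the hand-in gave no verdict.

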